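# Screw the air elbow into the clamped coupling and clock it to the stub

### The job

Stand the loose steel elbow in the clamped coupling, feel for the start of its thread, and screw it in clockwise until its flange is down flush on the rim and the turn has gone stiff, stopping where its barbed outlet points straight at the fixed pipe stub so that a hose can join them. Work gently: press only lightly until it drops into the thread, never force it, and do not turn well past the stub; leave the mug, the clip tub and the eraser where they are, and let go of the elbow at the end.

Things in the scene. Friction and masses are not known exactly. Their poses are not given: they have to be found in the camera images.
- grip (a point): centre of the grip block of the loose steel elbow (130 to 210 g), 46 mm above its foot; z up its axis, +x along its barbed outlet. The block has flat sides, 26 mm (x) by 24 mm (y), and spans 27 to 61 mm above the foot; grip it across the y sides, above the 50 mm round flange (22 to 27 mm). It starts upright on the worktop
- seat (a point): point on the elbow's axis at the flange's underside, 22 mm above its foot (24 mm below grip); same axes as grip
- lugs (a point): point on the elbow's axis at the height of its two lugs' middle, 9.7 mm above its foot. Lugs are 7 mm wide, 4 mm high, one on the outlet's side (+x), one opposite, reaching 17.5 mm from the axis. Stem and the pilot nose below them are 21 mm in diameter with a chamfered foot
- outlet (a point): centre of the mouth of the elbow's 15 mm barbed outlet, 46 mm from the axis along the elbow's +x, 46 mm above its foot
- rim (a point): centre of the flat top rim, 46 mm above the worktop, of the female coupling (dark steel cup, 55 mm outside, 39 mm inside diameter) held in a bench clamp fixed to the worktop. z up; +x points to the stub, where the outlet must finally point. The flange ends flush on this rim
- sleeve_top (a point): centre of the top of the sleeve in the coupling, 5.5 mm below the rim: bore 24 mm, two lug notches 180 degrees apart, each about 7 degrees wider than a lug. It is sprung, 3.5 N per mm, 4 mm down to a hard stop; a push of 4 to 7 N while turning counter-clockwise lets the lugs be felt dropping. Lugs on it hold the flange 9 mm above the rim; dropped in, 1.5 mm
- notch (a point): usual place of the notch to use (15 mm from the axis, 68 degrees counter-clockwise, seen from above, of rim's +x; the other is opposite). The true notch may be up to 20 degrees to either side. The outlet is above this notch when the lugs drop. A hard stop stands 3.5 degrees counter-clockwise of a lug centred in the notch: do not push it
- stub_mouth (a point): mouth centre of the fixed pipe stub on the clamp's base, 98 mm from the coupling's axis along rim's +x, 24 mm above the rim; its bracket is 26 mm wide, its pipe socket reaches 10 mm higher. The thread, turned clockwise, sinks 4.3 mm per radian: flange on rim 18 degrees after the notch, stiff from about 35, then stiffer up to the stub (48 to 88)
- clamp: the fixed clamp with the coupling and stub: base plate 100 x 130 x 10 mm with a tongue under the stub, jaws 34 mm high, origin on the worktop under the coupling's axis, +x to the stub, z up
- elbow: the loose elbow; origin at the centre of its foot, axes as grip
- mug: white mug with dots, 82 mm wide, 91 mm high, standing near the work; to be left alone; origin at the centre of its underside
- clip_tub: small tub with a black lid, 55 mm wide, 37 mm high; to be left alone; origin at the centre of its underside
- eraser: eraser with a dark sleeve, 22 x 58 x 12 mm, lying near the work; to be left alone; origin at the centre of its underside
Not all that is in view belongs to the job. What is shaped like the elbow but yellow is not meant.

How it is judged:
By the outcome, as a careful person would: the job done as asked, in the order asked, and still so for the second after the job is handed in, with the robot touching nothing.
It also fails if it takes over 72 s, if anything falls off the work surface, if the arm or the gripper's body presses on something with over 40 N, if the wrist force passes 120 N, or if a joint passes its speed limit or range.

### The arm

A 6-joint arm with a two-finger parallel gripper is mounted at the origin on a cart in front of the work surface, level with it; the furniture and walls round the work are solid. World frame = base frame: x ahead of the robot, y to its left, z up, the work surface at z = 0. Lengths are in m, angles in rad, forces in N, time in s.
With the tool pointing down it reaches from about 0.275 to 0.725 m from the base axis. Payload 5.6 kg.
Tool frame: the origin (TCP) lies at the very end of the fingers, on their centre line; the grasp point (between the pads) lies 19 mm behind it (env.grip_point_offset is the distance from the TCP to the grasp point, in m); x points along the fingers, z is the direction in which the jaws open and shut, and the axes are right-handed (so a half turn about x gives the same grasp; the last joint's range is limited). The gripper opens to 85 mm and grips with 20 to 120 N. Pads are 22 mm wide; open, the fingers measure 114 mm over their backs; the gripper's body (76 mm by 85 mm) begins 54 mm behind the grasp point. The pads swing forward as they close: fully open they stand 13 mm farther back than shut.
Start: joints at [1.387, 0.255, 0.108, 0, -1.424, -0.285], TCP at [0.248, 0.491, 0.231] pointing down, gripper open.
Joint ranges: [-2.95, 2.95], [-1.21, 1.97], [-1.09, 1.5], [-2.87, 1.71], [-2.94, -0.07], [-3.05, 3.05]. Speed limits (rad/s): [2.57, 2.57, 3.14, 3.14, 3.14, 3.14].

### API

Orientations are given as a unit quaternion [w, x, y, z].
In Python, from station import env, planner, vision gives the robot as it stands. Calls block until the motion is done:
- env.movep(position, orientation): joint-space move of the TCP to a pose.
- env.servo_line(position, rate=0.15, attitude=None, threshold=None): straight line of the TCP; attitude=None keeps the orientation; rate is the mean speed in m/s. With threshold (N) it stops when the force on the tool has changed by that much, and returns True; else False.
- env.movej(angles): joint-space move.
- env.gripper_to(opening): opening from 0.0 (shut) to 1.0 (fully open); the grip force is fixed at half the most; returns when the fingers have stopped.
- env.sleep(seconds).
- planner.inverse_kinematics(position, orientation): joint angles nearest the present ones, or None.
- env.sense(): the state.
- vision.snapshot(name): name is "scene" or "top" or "wrist"; returns the picture (384x512x3 uint8, red, green, blue); there is no depth.
- vision.get_calibration(name): a dict with "fx", "fy", "cx", "cy" (pixels), "dist" ([k1, k2, p1, p2, k3] as OpenCV has them; the pictures are not rectified), "R" (3x3) and "t" (3): a world point X has camera coordinates R X + t. Camera axes: x right, y down, z forward; pixel columns grow to the right and rows downward; lengths in m; the calibration is good to about 2 mm. A picture is of the moment at which its call begins: read the wrist's pose just before it. get_calibration takes no time and is no camera call; for the wrist camera it gives the pose at the moment of the call.
A pose or a line that the arm cannot do raises env.MotionError and nothing moves.
- env.hand_in(): hands the job in, once; it reports no verdict.
The state is a dict: "time": time; "joint_positions": joint angles; "dq": joint speeds; "joint_torque": joint torques, N m; "tcp_pos": TCP position; "orientation": TCP orientation; "wrist_force": force on the tool from outside, world axes, zero at the start; "wrist_torque": the same for the moment, N m; "gripper_width": opening from 0.0 (shut) to 1.0 (fully open).
Only numpy, scipy, OpenCV 4.12 (cv2) and the standard library are available. Lean on these libraries where they do the work, as an engineer would, in place of code of your own. Each camera call takes 0.05 s, during which the arm holds its last target. There are 200 camera calls.

## Working session

There is one attempt and no reset: what is moved stays moved. The work goes in short steps, each a Python script; the robot and the scene stay as the last script left them, time stands still between calls to the robot, and variables do not carry over. Pictures are saved under pics/ and viewed, about 8 in all and at most 12, crops included, and the job is handed in when it is done.

```bash
mkdir -p pics; ls
python3 - <<'E'
from station import env, planner, vision
import cv2, numpy as np
for n in ("scene","top"):
    im=vision.snapshot(n); cv2.imwrite(f"pics/{n}0.png",im[:,:,::-1])
    c=vision.get_calibration(n); print(n,{k:np.round(v,4).tolist() for k,v in c.items()})
s=env.sense(); print(s)
E
```

```text
pics
scene {'fx': 404.283, 'fy': 404.283, 'cx': 254.2041, 'cy': 187.9661, 'dist': [0.0405, 0.0, 0.0, 0.0, 0.0], 'R': [[0.7085, -0.7057, 0.0079], [-0.456, -0.4663, -0.7581], [0.5386, 0.5335, -0.6521]], 't': [-0.3268, 0.3199, 1.0309]}
top {'fx': 470.5316, 'fy': 470.5316, 'cx': 256.5512, 'cy': 186.067, 'dist': [-0.0133, 0.0, 0.0, 0.0, 0.0], 'R': [[0.0109, -0.9999, 0.0075], [-0.9957, -0.0116, -0.0924], [0.0925, -0.0065, -0.9957]], 't': [0.0268, 0.5178, 1.2973]}
{'time': 0.1, 'joint_positions': array([ 1.38660362e+00,  2.55704494e-01,  1.07125033e-01, -4.32447992e-04,
       -1.42389309e+00, -2.84592709e-01]), 'dq': array([ 0.00096454, -0.00037396,  0.00291145,  0.00210062, -0.00099066,
       -0.00047728]), 'joint_torque': array([-2.32702085e-03, -3.87604737e+01,  2.38475096e+01,  5.37796453e+00,
       -3.80006939e-03,  5.67328797e-06]), 'tcp_pos': array([0.24824297, 0.49029357, 0.23047235]), 'orientation': array([-0.37052042, -0.60195585, -0.36984417,  0.60297518]), 'wrist_force': array([-0.76632373,  0.39994723, -0.16971329]), 'wrist_torque': array([ 0.00136958, -0.00866102,  0.0389969 ]), 'gripper_width': 0.9996766796522075}
```

View pics/scene0.png

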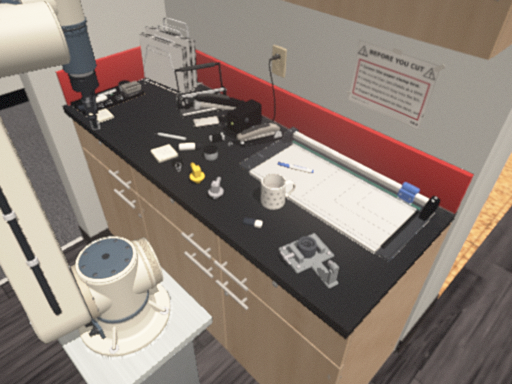

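View pics/top0.png

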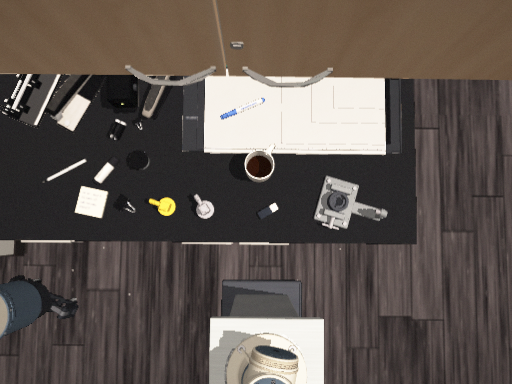

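Scene shows three candidates: the steel elbow at scene (216,188) / top (204,208), a yellow lookalike at scene (197,174) / top (165,206), and the clamp at top (337,203) with its stub at (382,213). The grey one fits (steel). Mug is at top (259,165), eraser (268,211), tub (138,160). I'll confirm in an enlarged crop.

```bash
cat > h.py <<'E'
from station import env, planner, vision
import cv2, numpy as np
from scipy.spatial.transform import Rotation as Ro
def ray(c,uv):
    K=np.array([[c["fx"],0,c["cx"]],[0,c["fy"],c["cy"]],[0,0,1]])
    p=cv2.undistortPoints(np.array([[uv]],float),K,np.array(c["dist"]))[0,0]
    R=np.array(c["R"]);return -R.T@np.array(c["t"]), R.T@np.array([p[0],p[1],1])
def onplane(c,uv,z):
    o,d=ray(c,uv); return (o+d*(z-o[2])/d[2])
def proj(c,X):
    K=np.array([[c["fx"],0,c["cx"]],[0,c["fy"],c["cy"]],[0,0,1]])
    return cv2.projectPoints(np.array([X],float),cv2.Rodrigues(np.array(c["R"]))[0],np.array(c["t"]),K,np.array(c["dist"]))[0][0,0]
def quat(yaw):  # tool down, jaw (tool z) along horizontal angle yaw
    x=np.array([0,0,-1.]);z=np.array([np.cos(yaw),np.sin(yaw),0]);y=np.cross(z,x)
    q=Ro.from_matrix(np.c_[x,y,z]).as_quat();return np.r_[q[3],q[:3]]
E
python3 - <<'E'
from h import *
im=cv2.imread("pics/top0.png");sc=cv2.imread("pics/scene0.png")
a=cv2.resize(im[185:230,140:230],(540,270),interpolation=cv2.INTER_CUBIC)
b=cv2.resize(im[165:240,300:400],(400,300),interpolation=cv2.INTER_CUBIC)
e=cv2.resize(sc[225:300,265:365],(400,300),interpolation=cv2.INTER_CUBIC)
o=np.zeros((570,800,3),np.uint8);o[:270,:540]=a;o[270:,:400]=b;o[270:,400:]=e
cv2.imwrite("pics/c1.png",o)
c=vision.get_calibration("top")
for n,uv,z in [("elbowflange",(204.5,210),.027),("outlet",(197,197),.046),("rim",(337,202),.046),("stub",(384,213),.07),("mug",(259,165),.09),("eraser",(268,211),.012),("tub",(138,160),.037)]:
    print(n,onplane(c,uv,z).round(3))
E
```

```text
elbowflange [0.449 0.177 0.027]
outlet [0.483 0.196 0.046]
rim [ 0.474 -0.189  0.046]
stub [ 0.444 -0.312  0.07 ]
mug [0.568 0.027 0.09 ]
eraser [ 0.448 -0.001  0.012]
tub [0.585 0.364 0.037]
```

View pics/c1.png

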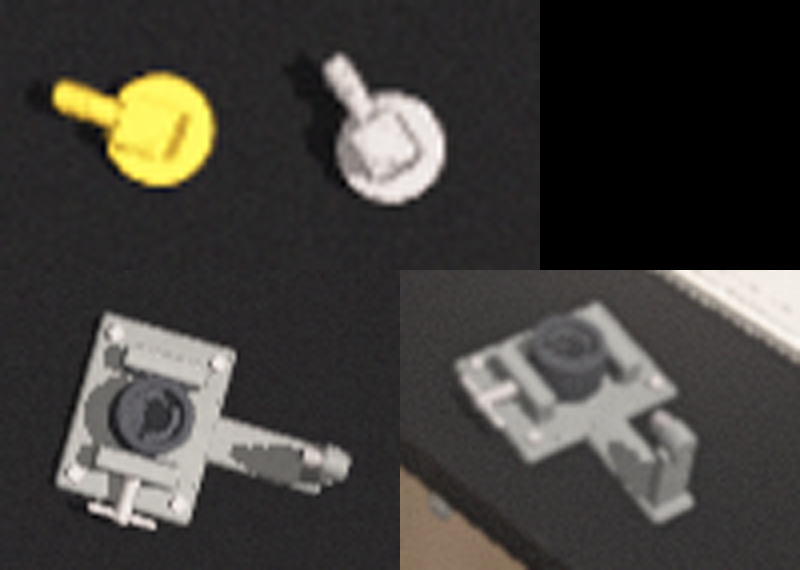

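The crop confirms it: the grey elbow (top flange about (205.2,209.7), outlet tip (196.3,195.3)) is steel, and the other is yellow. The rim is at about (338.2,201), with the tongue and stub to the right and slightly down. I'll move over the elbow and check from near.

Run:
```python
from h import *
c=vision.get_calibration("top")
f=onplane(c,(205.2,209.7),.025);t=onplane(c,(196.3,195.3),.046)
r=onplane(c,(338.2,201),.046); print(f,t,np.linalg.norm((t-f)[:2]),r)
hd=np.arctan2(*(t-f)[1::-1]); print("heading",np.degrees(hd))
for hh in (30,-14,-38,-66,-106):
  for s in (90,-90):
    p=[f[0],f[1],.2] if hh==30 else [r[0],r[1],.1]
    q=planner.inverse_kinematics(p,quat(np.radians(hh+s))); print(hh,s,None if q is None else np.round(q,2))
```

```text
[0.44948458 0.17518207 0.025     ] [0.48797124 0.19836198 0.046     ] 0.044928067191471584 [ 0.47669635 -0.19281649  0.046     ]
heading 31.059887436998494
30 90 [ 0.7   0.13 -0.12  0.   -1.31 -1.74]
30 -90 [ 0.7   0.13 -0.12  0.   -1.31  1.4 ]
-14 90 [-0.08  0.27 -0.22  0.   -1.08 -1.74]
-14 -90 [-0.08  0.27 -0.22  0.   -1.08  1.41]
-38 90 [-0.08  0.27 -0.22  0.   -1.08 -2.15]
-38 -90 [-0.08  0.27 -0.22  0.   -1.08  0.99]
-66 90 [-0.08  0.27 -0.22  0.   -1.08 -2.64]
-66 -90 [-0.08  0.27 -0.22  0.   -1.08  0.5 ]
-106 90 [-0.08  0.27 -0.22  0.   -1.08  2.94]
-106 -90 [-0.08  0.27 -0.22  0.   -1.08 -0.2 ]
```

Run:
```python
from h import *
import pickle
D={}
for n,p,h in (("we",(.40,.16,.25),31),("wc",(.45,-.20,.27),-106+40)):
    env.movep(p,quat(np.radians(h-90)))
    env.sleep(.2)
    c=vision.get_calibration("wrist"); im=vision.snapshot("wrist")[:,:,::-1]
    cv2.imwrite(f"pics/{n}.png",im); D[n]=c
    R=np.array(c["R"]); print(env.sense()["time"], -R.T@c["t"], R[2],env.sense()["tcp_pos"])
pickle.dump(D,open("D.pkl","wb"))
cv2.imwrite("pics/w2.png",cv2.resize(np.vstack([cv2.imread("pics/we.png"),cv2.imread("pics/wc.png")]),(400,600)))
```

```text
1.8167 [0.47257287 0.20322166 0.3908703 ] [-0.27831403 -0.16764318 -0.94574683] [0.39994631 0.16044757 0.24986056]
3.4333 [ 0.48530193 -0.27613502  0.41109584] [-0.13209111  0.29650516 -0.94585233] [ 0.45023019 -0.19926679  0.27006148]
```

View pics/w2.png

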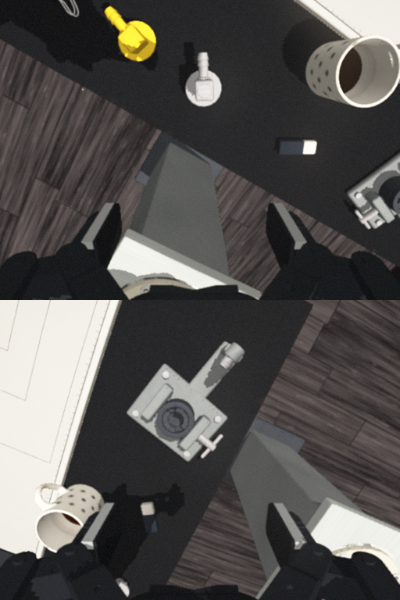

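Wrist views: the elbow is near (260,112) in we.png, and the coupling near (224,153) in wc.png with the stub near (295,65). I'll enlarge both and measure.

Run:
```python
from h import *
import pickle
D=pickle.load(open("D.pkl","rb"))
we=cv2.imread("pics/we.png");wc=cv2.imread("pics/wc.png")
a=cv2.resize(we[55:145,215:305],(360,360),interpolation=cv2.INTER_CUBIC)
b=cv2.resize(wc[35:210,155:320],None,fx=2.6,fy=2.6,interpolation=cv2.INTER_CUBIC)
print(b.shape)
o=np.zeros((max(360,b.shape[0]),360+b.shape[1],3),np.uint8);o[:360,:360]=a;o[:b.shape[0],360:]=b
cv2.imwrite("pics/c2.png",o)
m=(we[55:145,215:305].min(2)>90).astype(np.uint8)
cs,_=cv2.findContours(m,0,2);k=max(cs,key=cv2.contourArea)
print(cv2.contourArea(k),cv2.boundingRect(k), np.array(cv2.moments(k)["m10"])/cv2.moments(k)["m00"]+215)
# dark rim in wc
g=cv2.cvtColor(wc,cv2.COLOR_BGR2GRAY)
print(g[150,190:260].tolist()); print(g[115:190,224].tolist())
```

```text
(455, 429, 3)
1950.5 (22, 12, 47, 70) 260.1674784243356
[185, 171, 153, 120, 94, 95, 127, 129, 145, 158, 138, 102, 92, 92, 95, 92, 87, 71, 81, 95, 93, 98, 100, 95, 82, 84, 86, 88, 94, 90, 93, 89, 82, 79, 70, 65, 57, 52, 51, 52, 52, 47, 55, 50, 67, 90, 94, 94, 97, 95, 70, 68, 81, 90, 91, 90, 97, 86, 109, 163, 180, 183, 169, 127, 83, 69, 75, 80, 109, 141]
[184, 183, 185, 183, 185, 183, 179, 183, 183, 179, 152, 105, 62, 54, 63, 84, 96, 97, 88, 87, 80, 72, 52, 50, 50, 56, 63, 54, 56, 52, 48, 48, 48, 50, 56, 70, 88, 86, 87, 86, 87, 92, 92, 90, 92, 85, 75, 75, 80, 73, 80, 76, 71, 66, 61, 68, 90, 100, 94, 92, 90, 89, 96, 100, 117, 155, 180, 182, 181, 181, 178, 182, 182, 181, 183]
```

View pics/c2.png

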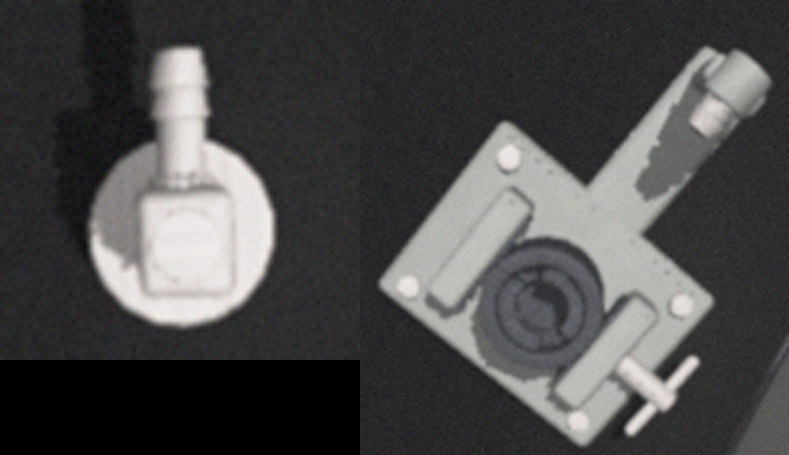

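Run:
```python
from h import *
import pickle
D=pickle.load(open("D.pkl","rb"));e=D["we"];w=D["wc"]
A=lambda x,y,z:onplane(e,(215+x/4-.375,55+y/4-.375),z)
B=lambda x,y,z:onplane(w,(155+(x-360)/2.6-.3,35+y/2.6-.3),z)
ang=lambda a,b:np.degrees(np.arctan2(b[1]-a[1],b[0]-a[0]))
f=A(182.5,232,.026);bt=A(187,244,.061);o=A(180,48,.051)
print("flange",f,"blocktop",bt,"tip",o,np.linalg.norm((o-f)[:2]),ang(f,o),ang(bt,o))
print("flange width",np.linalg.norm(A(90,232,.026)-A(275,232,.026)))
print("block edges",ang(A(146,297,.05),A(143,193,.061)),ang(A(143,193,.061),A(233,190,.061))+90)
r=B(541,307.5,.046);print("rim",r,"dia",np.linalg.norm(B(481,307,.046)-B(603,307,.046)))
S=[B(509,157,.013),B(408,286,.013),B(682,304,.013),B(578,421,.013)]
print("screws",ang(S[1],S[0]),ang(S[3],S[2]),ang(S[2],S[0])-90,ang(S[3],S[1])-90,np.mean(S,0), [np.linalg.norm(S[i]-S[j]).round(4) for i,j in((0,1),(2,3),(0,2),(1,3))])
m=B(703,121,.07);print("mouth",m,np.linalg.norm((m-r)[:2]),ang(r,m))
c=vision.get_calibration("top")
for n,X in(("f",f),("r",r),("m",m)):print(n,proj(c,X))
```

```text
flange [0.45271403 0.17536102 0.026     ] blocktop [0.45273362 0.17557549 0.061     ] tip [0.49105652 0.20076452 0.051     ] 0.04599439568331939 33.52612636346187 33.31627666830892
flange width 0.05003327158703668
block edges 32.99288485408435 32.94138309603987
rim [ 0.47860732 -0.19630691  0.046     ] dia 0.05273199820590042
screws -106.25144444530714 -106.20595300681148 -106.01523390458392 -106.16981731130876 [ 0.47854678 -0.1953757   0.013     ] [np.float64(0.0762), np.float64(0.0764), np.float64(0.1036), np.float64(0.1036)]
mouth [ 0.45097365 -0.29278827  0.07      ] 0.10036071537464189 -105.98248812925449
f [205.12370552 208.52593482]
r [339.45972602 200.32220759]
m [376.73655225 210.37280462]
```

Run:
```python
from h import *
q=quat(np.radians(33-90)); E=[.4527,.1755]
env.movep(E+[.14],q)
env.servo_line(E+[.031],rate=.1,threshold=6)
print(env.sense()["tcp_pos"],env.sense()["wrist_force"])
env.gripper_to(0.0); env.sleep(.2)
s=env.sense();print("grip",s["gripper_width"],s["wrist_force"],s["wrist_torque"],s["tcp_pos"])
env.servo_line(E+[.16],rate=.12)
s=env.sense();print(s["gripper_width"],s["wrist_force"],s["time"])
h=-106.1+42
env.movep([.4786,-.196,.16],quat(np.radians(h-90)))
env.servo_line([.4786,-.196,.09+.012],rate=.1)
env.sleep(.3)
s=env.sense();print(s["gripper_width"],s["wrist_force"],s["wrist_torque"],s["tcp_pos"],s["time"])
for n in("wrist","top","scene"):
    cv2.imwrite(f"pics/h_{n}.png",vision.snapshot(n)[:,:,::-1])
im=cv2.imread("pics/h_wrist.png");cv2.imwrite("pics/h1.png",cv2.resize(im[100:340,120:400],None,fx=2.4,fy=2.4,interpolation=cv2.INTER_CUBIC))
```

```text
[0.45316685 0.17578675 0.03159907] [ 0.14939612 -0.22499465 -0.3428514 ]
grip 0.26875518117226543 [ 0.25276061 -0.97232552  3.29350495] [-0.16885541  0.28934044  0.01921941] [0.45283905 0.17553638 0.03122099]
0.2711915850510734 [ 0.18666336 -0.55446474 -0.9419199 ] 8.1583
0.2676767961951289 [ 0.86108775  0.29696381 -1.8270169 ] [-0.04620978  0.00331823 -0.01229009] [ 0.47887196 -0.19604654  0.10247857] 10.5833
```

View pics/h1.png

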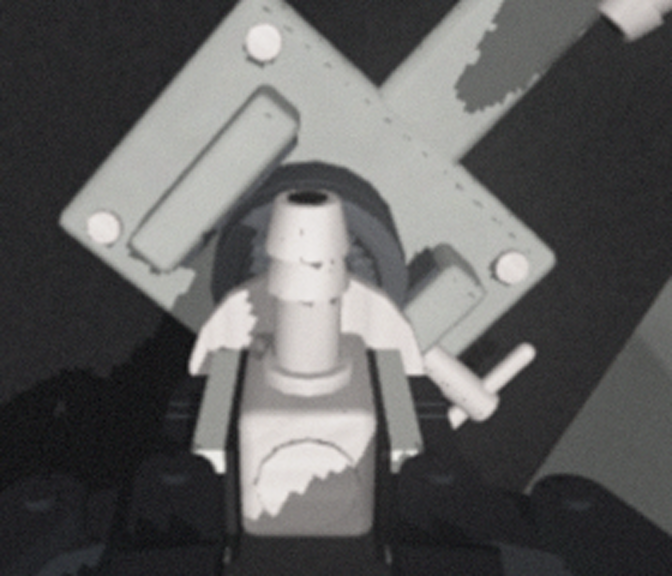

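Run:
```python
from h import *
q=quat(np.radians(-106.1+42-90));P=[.4786,-.196]
env.servo_line(P+[.080],rate=.05,attitude=q,threshold=5)
env.sleep(.3)
F=np.mean([env.sense()["wrist_force"] for _ in range(3) if env.sleep(.03) is None],0);print("base",F,env.sense()["tcp_pos"])
np.save("F0.npy",F)
print(env.servo_line(P+[.060],rate=.012,threshold=3.5))
env.sleep(.2)
for _ in range(3):
    env.sleep(.05);s=env.sense();print(s["tcp_pos"],s["wrist_force"]-F,s["wrist_torque"],s["time"])
```

```text
base nan [ 0.47869833 -0.19599756  0.08018914]
True
[ 0.47849531 -0.19599484  0.06228877] [nan nan nan] [ 0.01846281 -0.41239518 -0.07001165] 13.2833
[ 0.47847213 -0.19594803  0.06224324] [nan nan nan] [-0.02689389 -0.55511627  0.02893745] 13.3333
[ 0.47843808 -0.1959835   0.0622043 ] [nan nan nan] [-0.04352567 -0.60245326 -0.0476959 ] 13.3833
  return _methods._mean(a, axis=axis, dtype=dtype,
  ret = ret.dtype.type(ret / rcount)
```

```bash
cat >> h.py <<'E'
P=[.4786,-.196]; W=-1.7   # rim axis; fz while the elbow hangs free
def read(n=4):
    a=[]
    for _ in range(n):
        env.sleep(.02);s=env.sense();a.append(np.r_[s["wrist_force"],s["wrist_torque"]])
    return np.mean(a,0),s
def hd(s):
    o=s["orientation"];z=Ro.from_quat(np.r_[o[1:],o[0]]).as_matrix()[:,2];return (np.degrees(np.arctan2(z[1],z[0]))+90+106.1+180)%360-180
def go(h,z,xy=P): env.movep(list(xy)+[z],quat(np.radians(h-106.1-90)))
E
python3 - <<'E'
from h import *
f,s=read();t0=s["time"];z=.0622-.0000
print("push",f[2]-W,hd(s))
h=42
for i in range(10):
    h+=1.5;go(h,z);f,s=read()
    p=f[2]-W;print(h,round(hd(s),1),round(z,4),s["tcp_pos"].round(4),f.round(2),round(p,1),round(s["time"],2))
    if p<2 and i>1:break
    z-=np.clip((5-p)/5,-.4,.4)*1e-3
E
```

```text
push 5.811183294511498 42.0034205023845
43.5 43.5 0.0622 [ 0.4785 -0.196   0.0622] [ 0.98  0.51  4.21  0.02 -0.28 -0.02] 5.9 13.77
45.0 45.0 0.0624 [ 0.4785 -0.196   0.0623] [ 0.68 -0.05  3.58  0.03 -0.25 -0.01] 5.3 14.08
46.5 46.5 0.0624 [ 0.4785 -0.196   0.0623] [ 0.52 -0.02  3.14  0.07 -0.23 -0.  ] 4.8 14.4
48.0 47.9 0.0624 [ 0.4785 -0.196   0.0623] [ 0.55  0.28  2.55  0.09 -0.23 -0.02] 4.2 14.72
49.5 49.5 0.0623 [ 0.4786 -0.1959  0.0621] [ 1.45  0.25  1.74  0.19 -0.39  0.  ] 3.4 15.03
51.0 50.9 0.0619 [ 0.4782 -0.196   0.0614] [ 1.58 -0.66 -1.73 -0.14 -0.6   0.09] -0.0 15.35
```

Run:
```python
from h import *
q=quat(np.radians(51-196.1))
for z in (.0605,.0595,.0585,.0575):
    b=env.servo_line(P+[z],rate=.006,attitude=q,threshold=4);f,s=read()
    print(b,z,s["tcp_pos"].round(4),f.round(2),round(f[2]-W,1),round(hd(s),1),round(s["time"],2))
    if f[2]-W>5:break
```

```text
False 0.0605 [ 0.4783 -0.196   0.0605] [0.1  0.14 0.85 0.04 0.07 0.09] 2.5 51.0 15.81
False 0.0595 [ 0.4785 -0.196   0.0596] [-1.32  0.6   2.88  0.19  0.46  0.1 ] 4.6 51.0 16.19
False 0.0585 [ 0.4786 -0.1961  0.0586] [-1.59  0.4   4.28  0.01  0.65  0.14] 6.0 51.0 16.57
```

Run:
```python
from h import *
for n in("wrist","scene"): cv2.imwrite(f"pics/d_{n}.png",vision.snapshot(n)[:,:,::-1])
im=cv2.imread("pics/d_wrist.png")[110:350,130:390];sc=cv2.imread("pics/d_scene.png")[200:300,265:365]
a=cv2.resize(im,(390,360),interpolation=cv2.INTER_CUBIC);b=cv2.resize(sc,(360,360),interpolation=cv2.INTER_CUBIC)
cv2.imwrite("pics/d1.png",np.hstack([a,b]))
```

```text
(no output)
```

View pics/d1.png

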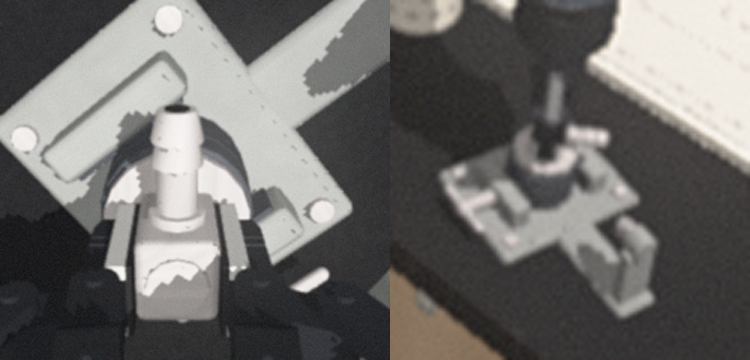

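Run:
```python
from h import *
def rep(n):
    f,s=read();print(n,s["tcp_pos"].round(4),f.round(2),round(f[2]-W,1),round(hd(s),1),round(s["time"],2));return f[2]-W
go(52.2,.0588);rep("turn52.2")
go(53.2,.0588);p=rep("turn53.2")
for z in (.058,.0572,.0566):
    if p>6:break
    env.servo_line(P+[z],rate=.006,attitude=quat(np.radians(53.2-196.1)),threshold=4);p=rep(z)
```

```text
turn52.2 [ 0.4784 -0.1959  0.0583] [-0.07 -0.45 -1.66 -0.39 -0.03  0.01] 0.0 52.2 16.99
turn53.2 [ 0.4785 -0.1959  0.0586] [-0.04 -0.09 -1.71 -0.19  0.07  0.02] -0.0 53.2 17.31
0.058 [ 0.4785 -0.196   0.058 ] [-0.43 -0.14 -1.44 -0.06  0.14  0.02] 0.3 53.2 17.66
0.0572 [ 0.4786 -0.196   0.0572] [-0.   -0.19 -1.09 -0.12  0.12  0.01] 0.6 53.2 18.01
0.0566 [ 0.4786 -0.196   0.0566] [-0.24 -0.36 -1.49 -0.1   0.06  0.03] 0.2 53.2 18.32
```

Run:
```python
from h import *
def rep(n):
    f,s=read(3);print(n,s["tcp_pos"].round(4),f.round(2),round(f[2]-W,1),round(hd(s),1),round(s["gripper_width"],3),round(s["time"],2));return f
z=.0566
for i in range(4):
    z-=.0004;env.servo_line(P+[z],rate=.006,threshold=4);f=rep(z)
    if f[2]-W>2:break
h=53.2
while h>37:
    h-=3;z-=.000225;go(h,z);f=rep(h);p=f[2]-W
    if abs(f[5])>1.0 or abs(p)>10: print("stop");break
    z+=np.clip((p-1.5)/5,-.4,.4)*1e-3
print(z,h)
```

```text
0.0562 [ 0.4786 -0.196   0.0563] [-0.1  -0.09 -0.42 -0.06  0.14  0.02] 1.3 53.2 0.268 18.62
0.0558 [ 0.4787 -0.196   0.0559] [-0.67  0.5   0.96 -0.03  0.25 -0.01] 2.7 53.2 0.272 18.93
50.2 [ 0.4787 -0.1961  0.0557] [-0.44 -0.24  1.65 -0.16  0.2  -0.03] 3.4 50.3 0.264 19.23
47.2 [ 0.4786 -0.1961  0.0557] [-1.01 -1.28  1.04 -0.39  0.23  0.02] 2.7 47.3 0.272 19.52
44.2 [ 0.4785 -0.1961  0.0557] [-0.78 -1.5   0.35 -0.57  0.31  0.01] 2.0 44.3 0.271 19.82
41.2 [ 0.4784 -0.1961  0.0555] [-1.41 -2.02 -0.16 -0.73  0.38 -0.05] 1.5 41.3 0.27 20.12
38.2 [ 0.4784 -0.196   0.0553] [-0.93 -1.68 -0.01 -0.81  0.47 -0.  ] 1.7 38.3 0.269 20.43
35.2 [ 0.4789 -0.1959  0.0553] [-0.07 -0.14  0.05 -0.51  0.08 -0.14] 1.8 35.3 0.27 20.73
0.05527431102173358 35.2
```

Run:
```python
from h import *
def rep(n):
    f,s=read(3);print(n,s["tcp_pos"].round(4),f.round(2),round(f[2]-W,1),round(hd(s),1),round(s["gripper_width"],3),round(s["time"],2));return f
z=.05525;h=35.2
while h>5:
    h-=3;go(h,z);f=rep(h);p=f[2]-W
    if abs(f[5])>4 or abs(p)>12: print("stop");break
    z+=np.clip((p-1.5)/5,-.3,.3)*1e-3
print(z,h)
```

```text
32.2 [ 0.4786 -0.1959  0.0553] [-0.64  0.87  0.79 -0.24  0.28 -0.21] 2.5 32.3 0.269 21.02
29.200000000000003 [ 0.4781 -0.1959  0.0553] [-2.19  0.12  0.66 -0.19  0.81 -0.16] 2.4 29.3 0.271 21.32
26.200000000000003 [ 0.478  -0.1959  0.0553] [-3.4  -0.04 -1.15 -0.25  1.02 -0.07] 0.6 26.3 0.27 21.62
23.200000000000003 [ 0.4781 -0.1959  0.0553] [-3.42 -0.23  0.36 -0.22  1.36 -0.05] 2.1 23.3 0.271 21.93
20.200000000000003 [ 0.4784 -0.1959  0.0553] [-2.22 -0.89 -2.96 -0.42  0.93 -0.24] -1.3 20.3 0.267 22.23
17.200000000000003 [ 0.4785 -0.196   0.0552] [-3.28 -0.69 -0.92 -0.37  1.21 -0.1 ] 0.8 17.3 0.269 22.52
14.200000000000003 [ 0.4784 -0.196   0.0552] [-3.69 -0.85  1.45 -0.28  1.7  -0.08] 3.1 14.3 0.27 22.82
11.200000000000003 [ 0.4781 -0.1959  0.0552] [-5.14  0.82  0.37 -0.18  2.04 -0.  ] 2.1 11.3 0.272 23.12
8.200000000000003 [ 0.478  -0.1959  0.0552] [-5.09 -0.48 -0.09 -0.32  2.08 -0.29] 1.6 8.3 0.273 23.43
5.200000000000003 [ 0.4782 -0.196   0.0553] [-4.47 -0.5  -2.19 -0.6   1.98 -0.09] -0.5 5.3 0.266 23.73
2.200000000000003 [ 0.4782 -0.1961  0.0552] [-5.36 -0.92 -0.38 -0.48  2.24 -0.  ] 1.3 2.3 0.269 24.02
0.055198899922845185 2.200000000000003
```

Run:
```python
from h import *
c=vision.get_calibration("wrist")
for n in("wrist","scene","top"): cv2.imwrite(f"pics/e_{n}.png",vision.snapshot(n)[:,:,::-1])
im=cv2.imread("pics/e_wrist.png")[60:350,130:390];sc=cv2.imread("pics/e_scene.png")[215:305,270:350]
a=cv2.resize(im,(430,480),interpolation=cv2.INTER_CUBIC);b=cv2.resize(sc,(360,405),interpolation=cv2.INTER_CUBIC)
o=np.zeros((480,790,3),np.uint8);o[:,:430]=a;o[:405,430:]=b
cv2.imwrite("pics/e1.png",o)
```

```text
(no output)
```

View pics/e1.png

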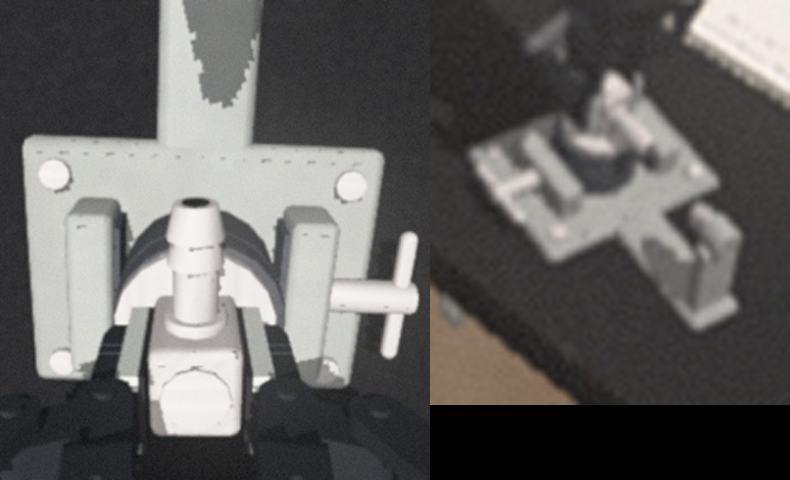

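Run:
```python
from h import *
def rep(n):
    f,s=read(3);print(n,s["tcp_pos"].round(4),f.round(2),s["joint_torque"].round(2),round(hd(s),1),round(s["time"],2));return f
rep("now")
q=quat(np.radians(2.2-196.1))
for z in(.0556,.0560,.0564):
    env.servo_line(P+[z],rate=.01,attitude=q,threshold=8);f=rep(z)
    if f[2]-W<-6:break
env.servo_line(P+[.0552],rate=.01,attitude=q);rep("back")
```

```text
now [ 0.4783 -0.1961  0.0552] [-5.39 -1.11  0.27 -0.48  2.26 -0.01] [ 1.480e+00 -3.910e+01  2.336e+01  4.420e+00  2.200e+00  2.000e-02] 2.3 24.23
0.0556 [ 0.4783 -0.196   0.0553] [-4.81 -1.63 -3.99 -0.87  1.95  0.08] [  1.65 -40.9   24.15   4.53   1.86  -0.07] 2.2 24.52
0.056 [ 0.4782 -0.1959  0.0554] [ -3.89  -1.81 -10.2   -1.09   1.46   0.  ] [ 1.670e+00 -4.333e+01  2.518e+01  4.970e+00  1.380e+00 -3.000e-02] 2.2 24.82
back [ 0.4783 -0.1959  0.0553] [-5.09 -0.89 -5.54 -0.66  2.09  0.04] [ 1.520e+00 -4.151e+01  2.484e+01  4.890e+00  2.030e+00 -3.000e-02] 2.2 25.12
```

Run:
```python
from h import *
P2=[.4782,-.196]
def rep(n):
    s=env.sense();print(n,s["tcp_pos"].round(4),s["wrist_force"].round(2),s["wrist_torque"].round(2),s["joint_torque"][5].round(3),round(hd(s),2),round(s["time"],2))
go(2.2,.0552,P2);rep("shift")
for h in(1,-.2): go(h,.0552,P2);rep(h)
env.sleep(.4);rep("settled")
cv2.imwrite("pics/f_wrist0.png",vision.snapshot("wrist")[:,:,::-1])
env.gripper_to(1.0);env.sleep(.3);rep("open")
env.servo_line(P2+[.16],rate=.1)
# view from a vantage point as for wc.png
env.movep((.45,-.20,.27),quat(np.radians(-106+40-90)));env.sleep(.3)
import pickle;c=vision.get_calibration("wrist");pickle.dump(c,open("F.pkl","wb"))
im=vision.snapshot("wrist")[:,:,::-1];cv2.imwrite("pics/f.png",im);rep("up")
cv2.imwrite("pics/f1.png",cv2.resize(im[35:205,155:325],(595,595),interpolation=cv2.INTER_CUBIC))
```

```text
shift [ 0.4782 -0.1959  0.0553] [-4.87 -0.82 -5.97] [-0.55  1.78  0.01] -0.016 2.2 25.38
1 [ 0.4781 -0.1959  0.0553] [-4.44 -0.32 -4.52] [-0.44  2.01  0.12] -0.198 1.02 25.62
-0.2 [ 0.478  -0.1959  0.0552] [-5.43  0.15 -4.71] [-0.39  2.15  0.16] -0.244 -0.18 25.88
settled [ 0.4781 -0.196   0.0553] [-5.57 -0.78 -4.15] [-0.37  2.13  0.18] -0.201 -0.18 26.27
open [ 0.4782 -0.196   0.0552] [-1.1   0.01 -0.26] [-0.04  0.04 -0.03] -0.0 -0.2 27.25
up [ 0.4499 -0.1999  0.2694] [ 0.   -0.14  0.29] [ 0.01 -0.   -0.01] -0.008 40.08 29.52
```

View pics/f1.png

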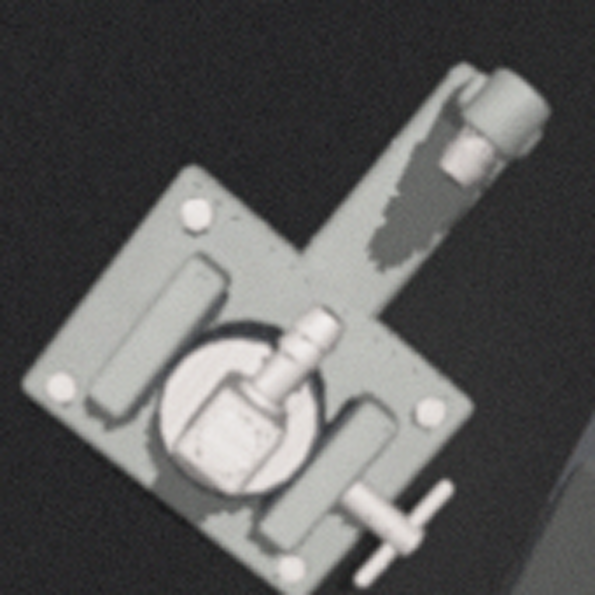

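Released. In the crop the flange is centred at about (242,414), the outlet tip at about (321,320), and the stub mouth at about (460,165). Next I'll cast rays for the heading and height.

Run:
```python
from h import *
import pickle
c=pickle.load(open("F.pkl","rb"))
B=lambda x,y,z:onplane(c,(155+x/3.5-.36,35+y/3.5-.36),z)
ang=lambda a,b:np.degrees(np.arctan2(b[1]-a[1],b[0]-a[0]))
for z in(.050,.053):
  print("flange w at",z,np.linalg.norm(B(160,414,z)-B(323,414,z)),B(241.5,411,z))
f=B(241.5,411,.0505)
t=B(324,318,.073);m=B(460,165,.07)
print("tip",t,np.linalg.norm((t-f)[:2]),ang(f,t),"mouth",ang(f,m),ang(t,m))
S=[B(197,214,.013),B(61,388,.013),B(430,411,.013),B(291,567,.013)]
print("screws",ang(S[1],S[0]),ang(S[3],S[2]),ang(S[2],S[0])-90,ang(S[3],S[1])-90)
# block side edges
print("block",ang(B(182,447,.085),B(229,381,.085)),ang(B(244,484,.085),B(282,420,.085)))
# outlet mask: bright pixels beyond flange
im=cv2.imread("pics/f.png");g=im.min(2)
cv2.imwrite("pics/f2.png",cv2.resize(im[110:185,190:265],(600,600),interpolation=cv2.INTER_CUBIC))
```

```text
flange w at 0.05 0.05162764107187284 [ 0.47896222 -0.19883425  0.05      ]
flange w at 0.053 0.051197516490045024 [ 0.47901221 -0.19948566  0.053     ]
tip [ 0.46806431 -0.23863459  0.073     ] 0.04116288486855635 -105.36417508519759 mouth -106.9709206576435 -108.13131179849664
screws -106.37237389201916 -106.44625462197047 -106.06858001388215 -105.78838860613162
block -102.39892177036707 -96.87942752114587
```

View pics/f2.png

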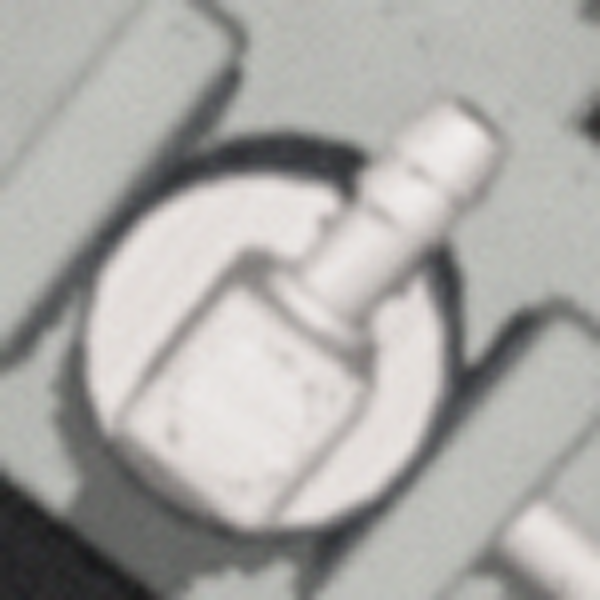

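Run:
```python
from h import *
import pickle
c=pickle.load(open("F.pkl","rb"))
B=lambda x,y,z:onplane(c,(190+x/8-.44,110+y/8-.44),z)
ang=lambda a,b:np.degrees(np.arctan2(b[1]-a[1],b[0]-a[0]))
print("block L,R",ang(B(118,430,.085),B(240,285,.085)),ang(B(265,520,.085),B(368,378,.085)))
print("block front/back +90",ang(B(240,285,.085),B(368,378,.085))-90,ang(B(118,430,.085),B(265,520,.085))-90)
print("barb",ang(B(325,303,.07),B(465,138,.07)))
f=B(266,351,.051);bt=(B(118,430,.085)+B(240,285,.085)+B(265,520,.085)+B(368,378,.085))/4
print(f,bt,"axis tip",ang(f,B(465,138,.07)),ang(bt,B(465,138,.07)), np.linalg.norm((B(465,130,.07)-bt)[:2]))
print("block w,l",np.linalg.norm(B(240,285,.085)-B(368,378,.085)),np.linalg.norm(B(118,430,.085)-B(240,285,.085)))
```

```text
block L,R -106.88435052773161 -101.98305871051947
block front/back +90 77.16111321854092 81.12766992910929
barb -106.63525127349897
[ 0.47922843 -0.19726602  0.051     ] [ 0.47928418 -0.1976115   0.085     ] axis tip -107.0821648059608 -107.29562344479574 0.042308075274824795
block w,l 0.019668752682869325 0.024350710595321713
```

Run:
```python
from h import *
a=cv2.imread("pics/top0.png");b=vision.snapshot("top")[:,:,::-1]
for n,(x,y) in dict(mug=(259,165),eraser=(268,211),tub=(138,160),yellow=(165,206)).items():
    print(n,cv2.absdiff(a,np.ascontiguousarray(b))[y-14:y+14,x-14:x+14].mean().round(1))
env.hand_in();print(env.sense()["time"])
```

```text
mug 18.4
eraser 45.4
tub 4.5
yellow 37.9
the job is handed in; nothing more can be done
the job is handed in; nothing more can be done
```

The steel elbow is screwed into the clamped coupling with its outlet pointing at the stub, it has been let go, and the job is handed in. It took about 30 s of robot time. Two checks were not clean: the stiffness at the end, and whether the other items stayed put.

**What I did:**
1. I gripped the elbow across its y sides.
2. I set it in the coupling and turned it counter-clockwise with a push of about 3–6 N. The lugs dropped near 51° from the stub direction, and the elbow sank freely until its flange was about 1.5 mm above the rim.
3. I then turned it clockwise about 53° to the stub, opened the gripper and backed off.

**What my last checks showed:**
- **Seating:** the flange height worked out at 46.2 mm, against the rim at 46 mm. An upward pull of about 8 N before release moved the elbow only about 0.2 mm, so the thread is engaged.
- **Direction:** after release the outlet points at about -106.6° to -107.1°. The stub is at about -106.2° from the clamp screws, or -107.0° from its mouth. The block's edges gave scattered angles (-97° to -107°), so I did not use them.
- **Upright:** the flange centre and block top agree in position within about 0.4 mm.

**Weak or unclear:**
- **Stiffness:** the turning torque rose only to about 0.2 N m (0.24 N m at the last joint). So "stiff" rests mostly on the angle turned and the flush flange.
- **Side force:** there was a sideways force of about 5 N before I let go.
- **Mug, tub, eraser:** my final before/after comparison of the top view showed changes at the eraser (45), the mug (18) and the yellow elbow (38), but little at the tub (4.5). I think this is the arm and its shadow in view, since no planned move came close to them. I did not look at that picture, so I have not confirmed they stayed put.

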